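Stack coated-plate carriers in the tilted tray and drop the keeper bar

TASK

Move the two coated-plate carriers from the loading deck over its edge into the tilted stacking tray, so that they lie flat one on top of the other, coated side up, each right up against the backstop. Then swing the keeper bar over and all the way down behind the stack. Do not touch the coated glass with the fingers, and leave the other things on the bench where they are.

Things in the scene. Friction and masses are not known exactly. Their poses are not given: they have to be found in the camera images.
- stand: Bare aluminium stacking stand, fixed. Origin: on the bench under the middle of the sill (where the deck ends and the tray begins); x along the stand from deck to tray, y left of that, z up. Level loading deck: x = -240 to 0 mm, top at z = 53 mm, 112 mm wide, open at its outer end; guide rails on both sides (inner faces at y = +-48 mm, 7 mm high; flared end pieces reach x = -256 mm).
- notch (a point): Middle of the finger notch's mouth at the sill, at deck-top height (stand x = 0, y = 0, z = 53 mm). The notch is 68 mm wide and open below; it is cut through the deck from x = -40 mm to 0 and on through the tray floor to x = 24 mm (stand frame). In it a fingertip can go below deck and floor height to push the carriers' trailing edges home.
- tray: Inclined tray, fixed to the stand; its floor starts 13 mm below the deck top at the sill and falls away at 18 deg (0.314 rad). Origin: middle of the backstop's foot, on the floor (stand x = 87.5, z = 11.6 mm); x down the slope, z off the floor. Floor: x = -92 mm (sill) to 0. Backstop at x = 0, 30 mm high; side cheeks with inner faces at y = +-48 mm, x = -61 to 0, 20 mm high.
- home (a point): Middle of the trailing edge line (on the floor) of a carrier that is home: tray x = -76 mm, y = 0, z = 0. A home carrier has its centre at tray x = -38 mm and its underside at tray z = 0 (lower one) or 8 mm (upper one). Between this line and the sill a 16 mm gap remains for the keeper bar.
- carrier_a: Black plastic carrier frame, 76 mm (x) by 90 mm (y), 8 mm high, about 80 g, a coated glass plate 2 mm below its 10 mm wide rim. Loose. Origin: centre of its underside, z up. Starts on the deck, the one nearer the sill, axes about as the stand's. Friction holds it on the slope: it has to be pushed home.
- carrier_b: Second carrier, the same as carrier_a. Starts on the deck behind carrier_a, with a gap of about 46 to 64 mm between the two.
- glass_a: The coated glass plate fixed in carrier_a, 55 x 69 mm, its top 6 mm above the carrier's underside. Origin: centre of its underside. Not to be touched by the fingers.
- glass_b: The coated glass plate fixed in carrier_b, the same.
- bail (a joint): Friction hinge of the keeper, a steel bail (two flat arms outside the cheeks, joined by a cross bar); stays where it is left, about 1 N at the bar turns it. 0 = fully down, bar in the gap behind the carriers (only if both are home); grows as it swings up and back over the backstop; upright at 1.26, starts at 1.3 to 1.75. Axis along tray y at tray x = 10, z = 10 mm; bar 94 mm from it.
- bail_bar (a point): Middle of the keeper's cross bar (on its centre line). Round bar of 9 mm diameter along the tray's y, 118 mm long.
- vial_free: Capped glass vial with a black cap, 28 mm across, 56 mm high, standing beside the deck on the side away from the robot. Origin: centre of its underside. Bystander.
- beaker_50: Small empty glass beaker, 43 mm across, 56 mm high, standing farther back. Origin: centre of its underside. Bystander.
- climate_meter: Upright hand-sized climate meter with a display, 42 x 50 x 84 mm, standing right of the balance. Origin: centre of its underside. Bystander.
- petri_low: Empty petri dish, 74 mm across, 12 mm high, lying beyond the tray's backstop. Origin: centre of its underside. Bystander.
- tweezers: Tweezers lying on the bench along the deck, on the robot's side, 126 mm long, 7 mm high. Bystander.
There are look-alikes about, which are no part of the job. What is shaped like the carrier_b but blue or brown is not meant. Leave any pink look-alike of the carrier_a alone.

How it is judged:
By the outcome, as a careful person would: the job done as asked, in the order asked, and still so for the second after the job is handed in, with the robot touching nothing.
It also fails if it takes over 61 s, if anything falls off the work surface, if the arm or the gripper's body presses on something with over 40 N, if the wrist force passes 120 N, or if a joint passes its speed limit or range.

ROBOT

A 6-joint arm with a two-finger parallel gripper is mounted at the origin on a cart in front of the work surface, level with it; the furniture and walls round the work are solid. World frame = base frame: x ahead of the robot, y to its left, z up, the work surface at z = 0. Lengths are in m, angles in degrees, forces in N, time in s.
With the tool pointing down it reaches from about 0.4 to 0.825 m from the base axis. Payload 7 kg.
Tool frame: the origin (TCP) lies at the very end of the fingers, on their centre line; the grasp point (between the pads) lies r.pinch_z behind it (r.pinch_z is the distance from the TCP to the grasp point, in m); z points along the fingers, y is the direction in which the jaws open and shut (so a half turn about z gives the same grasp; the last joint's range is limited). The gripper opens to 88 mm and grips with 3 to 60 N. Pads are 19 mm wide; open, the fingers measure 130 mm over their backs; the gripper's body (78 mm by 193 mm) begins 47 mm behind the grasp point.
Start: joints at [-54.253, 20.546, 0.682, 0, -70.136, -16.507], TCP at [0.222, -0.637, 0.227] pointing down, gripper open.
Joint ranges: [-176.03, 176.03], [-82.01, 121.73], [-58.28, 71.71], [-173.87, 95.51], [-174.79, -0.11], [-173.66, 173.66]. Speed limits (degrees/s): [136.94, 136.94, 172.46, 180, 180, 180].

INTERFACE

Orientations are given as [roll, pitch, yaw] about the fixed x, y, z axes, in that order (R = Rz(yaw) Ry(pitch) Rx(roll)).
In Python, from plant import r gives the robot as it stands. The module is installed in compiled form; this text tells all that it offers.
- The arm moves only by the tool servo_tool, never from a script. Its argument "steps" is a list of rows, each a list of 5 numbers: the finger opening in cm, from 0 to 8.76, then the shift along the tool's x, y, z in cm, then the turn about the tool's z in degrees. In form: [[fingers, x, y, z, spin], ...]. A call has 1 to 8 rows; each row shifts and turns the commanded pose from where the row before left it, along the tool's axes as they then stand; what a row does not reach is not made up. A row lasts 1/8 s, in which the tool goes at most 62.5 mm and 10.7 degrees, less where a joint would pass 70% of its speed; a pose out of reach is approached as far as the arm can. A call with a gripper value outside its range is refused whole. The fingers move at their own pace and stop on an object; "squeeze" is the grip in N (left out, the last holds). Time passes only in rows, so rows that do not move let the fingers close. It gives the time, the measured TCP pose, the force and the opening at its end, in the units of the state.
- r.get_state(): the state, without advancing time (a new reading comes with each control period).
- r.capture(name): name is "scene" or "top" or "wrist"; returns the picture (480x640x3 uint8, red, green, blue); there is no depth.
- r.calibration(name): a dict with "K" (3x3 intrinsics, pixels), "dist_coeffs" ([k1, k2, p1, p2, k3] as OpenCV has them; the pictures are not rectified), "rvec" (rotation vector, rad) and "tvec" (3), from world to camera coordinates, as OpenCV has them; the wrist camera has in their place "tool_from_camera" (4x4, takes a point from camera to tool coordinates, whose origin is the TCP and whose axes are the flange's). Camera axes: x right, y down, z forward; pixel columns grow to the right and rows downward; lengths in m; the calibration is good to about 2 mm. A picture is of the moment at which its call begins: read the wrist's pose just before it. calibration takes no time and is no camera call.
- r.close_job(): hands the job in, once; it reports no verdict.
The state is a dict: "time_s": time; "joints": joint angles; "qd": joint speeds; "joint_torque": joint torques, N m; "tcp_pos": TCP position; "eef_rot": TCP orientation; "contact_force": force on the tool from outside, world axes, zero at the start; "moment": the same for the moment, N m; "gripper_width": finger opening in m.
Only numpy, scipy, OpenCV 4.12 (cv2) and the standard library are available. Lean on these libraries where they do the work, as an engineer would, in place of code of your own. Each camera call takes 0.05 s, during which the arm holds its last target.

## Working session

There is one attempt and no reset: what is moved stays moved. The work goes in short steps, Python scripts to look and compute and a tool call to move; the robot and the scene stay as the last step left them, time stands still between calls to the robot, and variables do not carry over. Pictures are saved under pics/ and viewed, and the job is handed in when it is done.

Besides the shell and the picture viewer there is one more tool, called as name(argument=value, ...), one argument or row to a line, values as JSON. servo_tool: Moves the arm, as the interface text tells. Its arguments: {"type":"object","properties":{"steps":{"type":"array","items":{"type":"array","items":{"type":"number"}}},"squeeze":{"type":"number"}},"required":["steps"]}

```bash
mkdir -p pics; ls; python3 - <<'E'
from plant import r
import cv2
print(r.get_state()); print(r.pinch_z)
for n in ("scene","top","wrist"):
    im=r.capture(n); cv2.imwrite(f"pics/{n}0.png",im[:,:,::-1])
    c=r.calibration(n); print(n,c)
E
```

```text
pics
{'time_s': 0.0, 'joints': array([-5.42545513e+01,  2.05919280e+01,  6.32831915e-01, -2.01163155e-02,
       -7.01348234e+01, -1.65070794e+01]), 'qd': array([ 0.10610059, -0.06482519,  0.1687793 ,  0.03090774, -0.03129315,
        0.01412092]), 'joint_torque': array([-2.54631332e-04, -5.82707655e+01,  2.93075985e+01,  6.99760839e+00,
        7.22437195e-03, -1.06453458e-04]), 'tcp_pos': array([ 0.2222254 , -0.63684912,  0.22560997]), 'eef_rot': array([ 1.79904578e+02, -8.55724971e-03, -1.60768475e+02]), 'contact_force': array([-0.06211092, -0.10626566, -0.05160707]), 'moment': array([ 0.01561584, -0.00305079,  0.05134292]), 'gripper_width': 0.08747673671941596}
0.0188
scene {'K': array([[530.93325162,   0.        , 315.4976635 ],
       [  0.        , 530.93325162, 239.36372501],
       [  0.        ,   0.        ,   1.        ]]), 'dist_coeffs': array([0.04086142, 0.        , 0.        , 0.        , 0.        ]), 'rvec': array([ 1.79516266, -0.98193533,  0.66607609]), 'tvec': array([-0.30065777,  0.26257842,  0.80211449])}
top {'K': array([[614.4431573 ,   0.        , 317.528690
[... 219 characters left out ...]
, -2.1560691 ,  0.1787453 ]), 'tvec': array([0.05680707, 0.61516833, 1.32029646])}
wrist {'K': array([[422.21088331,   0.        , 318.1624883 ],
       [  0.        , 422.21088331, 236.28540903],
       [  0.        ,   0.        ,   1.        ]]), 'dist_coeffs': array([-0.09454574,  0.        ,  0.        ,  0.        ,  0.        ]), 'tool_from_camera': array([[-7.21498030e-06, -9.56120456e-01, -2.92973843e-01,
         8.01579694e-02],
       [ 9.99999937e-01,  9.72170666e-05, -3.41894706e-04,
        -5.76535608e-04],
       [ 3.55374580e-04, -2.92973827e-01,  9.56120395e-01,
        -1.57605614e-01],
       [ 0.00000000e+00,  0.00000000e+00,  0.00000000e+00,
         1.00000000e+00]])}
```

View pics/scene0.png

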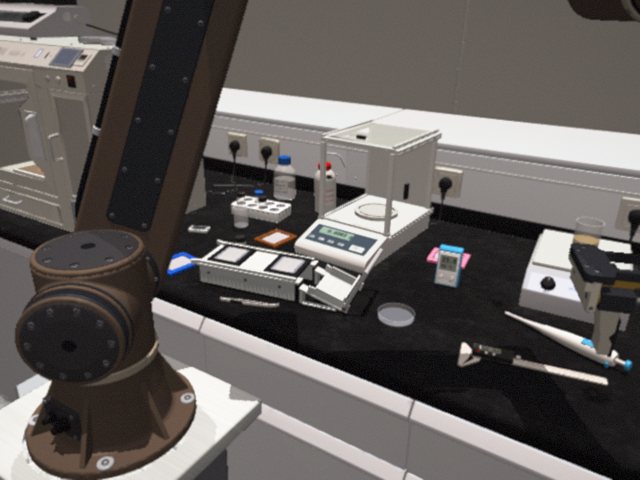

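View pics/top0.png

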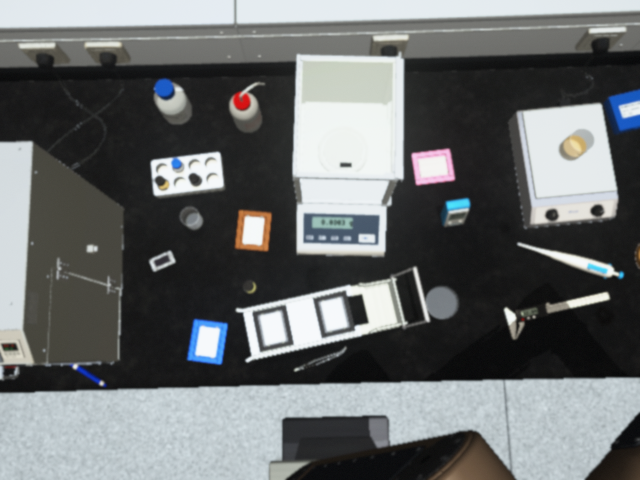

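View pics/wrist0.png

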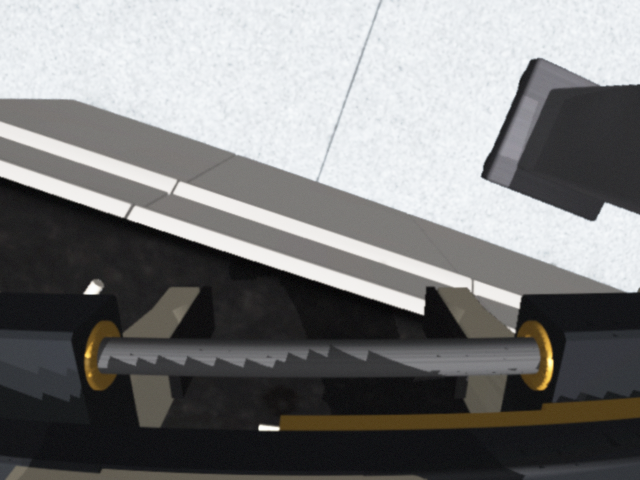

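```bash
cat > h.py <<'E'
import numpy as np,cv2
from plant import r
def cast(name,pts,z):
    c=r.calibration(name); R,_=cv2.Rodrigues(c["rvec"]); t=c["tvec"]
    u=cv2.undistortPoints(np.array(pts,float).reshape(-1,1,2),c["K"],c["dist_coeffs"]).reshape(-1,2)
    C=-R.T@t; d=np.c_[u,np.ones(len(u))]@R
    z=np.broadcast_to(z,len(u)); return C+d*((z-C[2])/d[:,2])[:,None]
def proj(name,P):
    c=r.calibration(name)
    return cv2.projectPoints(np.array(P,float).reshape(-1,1,3),c["rvec"],c["tvec"],c["K"],c["dist_coeffs"])[0].reshape(-1,2)
def crop(im,x0,y0,x1,y1,s,f):
    cv2.imwrite(f,cv2.resize(im[y0:y1,x0:x1],None,fx=s,fy=s,interpolation=cv2.INTER_CUBIC)[:,:,::-1])
E
python3 - <<'E'
import cv2
from h import *
im=cv2.imread("pics/top0.png")[:,:,::-1]
crop(im,180,200,470,390,2.75,"pics/top0c.png")
im=cv2.imread("pics/scene0.png")[:,:,::-1]
crop(im,160,190,420,340,3,"pics/scene0c.png")
E
```

```text
(no output)
```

View pics/top0c.png

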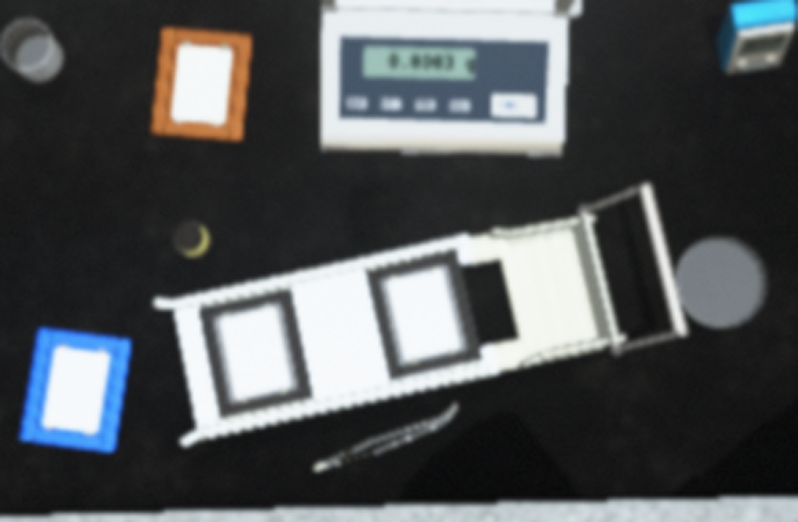

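View pics/scene0c.png

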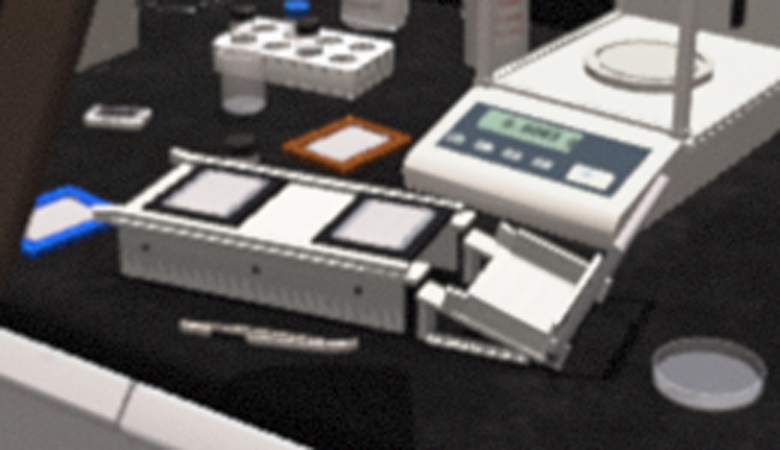

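```bash
python3 - <<'E'
from h import *
f=lambda a:[(180+(x+.5)/2.75-.5,200+(y+.5)/2.75-.5) for x,y in a]
def show(n,a,z): 
    P=cast("top",f(a),z); print(n,P.round(4).tolist()); return P
show("deckend",[(175,308),(198,433)],.053)
show("rail ends sill",[(470,235),(497,372)],.060)
show("flare ends",[(157,303),(185,441)],.060)
show("notch far",[(501,261),(518,340)],.0322)
show("carrA",[(367,268),(457,252),(480,358),(391,378)],.061)
show("carrB",[(202,311),(290,291),(311,397),(221,415)],.061)
show("backstop top",[(585,217),(617,347)],.035)
show("bar",[(647,186),(684,333)],.105)
show("vial",[(190,240)],.056)
show("balance front",[(322,150),(562,153)],.05)
E
```

```text
deckend [[0.4748, 0.2074, 0.053], [0.3762, 0.1896, 0.053]]
rail ends sill [[0.5263, -0.0297, 0.06], [0.4174, -0.0472, 0.06]]
flare ends [[0.4786, 0.2208, 0.06], [0.3704, 0.199, 0.06]]
notch far [[0.5074, -0.0555, 0.0322], [0.4433, -0.0668, 0.0322]]
carrA [[0.5019, 0.0533, 0.061], [0.5128, -0.0188, 0.061], [0.4287, -0.0341, 0.061], [0.4148, 0.0365, 0.061]]
carrB [[0.4713, 0.185, 0.061], [0.4852, 0.1149, 0.061], [0.4017, 0.0997, 0.061], [0.3896, 0.1706, 0.061]]
backstop top [[0.5413, -0.1251, 0.035], [0.4356, -0.1458, 0.035]]
bar [[0.556, -0.166, 0.105], [0.4422, -0.1881, 0.105]]
vial [[0.5286, 0.1948, 0.056]]
balance front [[0.5999, 0.0877, 0.05], [0.5922, -0.1071, 0.05]]
```

servo_tool(
  steps=[
    [1, -2.8, 3.73, 0, 0],
    [1, -2.8, 3.73, 0, 0],
    [1, -2.8, 3.73, 0, 0],
    [1, -2.8, 3.73, 0, 0],
    [1, -2.8, 3.73, 0, 0],
    [1, -2.8, 3.73, 0, 0],
    [1, -2.8, 3.73, 0, 0],
    [1, -2.8, 3.73, 0, 0],
  ],
  squeeze=10,
)

```text
time_s: 1.15
tcp_pos: [0.3356, -0.2803, 0.2266]
eef_rot: [-180.0, 0.0, -160.8]
contact_force: [0.2, 0.6, 0.8]
gripper_width: 0.0137
```

servo_tool(
  steps=[
    [1, 0, 0, 0, -10],
    [1, 0, 0, 0, -10],
    [1, 0, 0, 0, -10],
    [1, 0, 0, 0, -10],
    [1, 0, 0, 0, -10],
    [1, 0, 0, 0, -10],
    [1, 0, 0, 0, -10],
    [1, 0, 0, 0, -10],
  ],
)

```text
time_s: 2.15
tcp_pos: [0.3354, -0.2816, 0.2264]
eef_rot: [180.0, 0.0, -80.4]
contact_force: [0.9, -0.0, -0.8]
gripper_width: 0.0102
```

servo_tool(
  steps=[
    [1, -4.2, -2.1, 0, -0.2],
    [1, -4.2, -2.1, 0, -0.2],
    [1, -4.2, -2.1, 0, -0.2],
    [1, -4.2, -2.1, 0, -0.2],
    [1, -4.2, -2.1, 0, -0.2],
    [1, -4.2, -2.1, 0, -0.2],
    [1, -4.2, -2.1, 0, -0.2],
    [1, -4.2, -2.1, 0, -0.2],
  ],
)

```text
time_s: 3.15
tcp_pos: [0.4431, 0.0798, 0.2267]
eef_rot: [-180.0, 0.0, -79.1]
contact_force: [0.9, -0.6, 0.4]
gripper_width: 0.0101
```

```bash
python3 - <<'E'
from h import *
s=r.get_state(); print(s)
im=r.capture("wrist"); cv2.imwrite("pics/w1.png",im[:,:,::-1])
im=r.capture("top"); cv2.imwrite("pics/top1.png",im[:,:,::-1])
E
```

```text
{'time_s': 3.15, 'joints': array([ 3.54250929e+01, -1.25372970e+00, -2.62010122e+01, -2.46966326e-03,
       -6.50300598e+01, -2.45561054e+01]), 'qd': array([ 35.14231471,  16.38639107,  15.49333852,   0.15676666,
         0.82348946, -33.51026245]), 'joint_torque': array([ -3.24618973, -28.8266176 ,  26.81154191,   6.52539611,
        -0.09616284,   0.90555986]), 'tcp_pos': array([0.44308655, 0.07982169, 0.22666836]), 'eef_rot': array([-1.79980322e+02,  1.14528701e-02, -7.91320526e+01]), 'contact_force': array([ 0.94553341, -0.64551542,  0.38347368]), 'moment': array([-0.0344669 , -0.01642818, -0.04435443]), 'gripper_width': 0.010112012151966965}
```

View pics/w1.png

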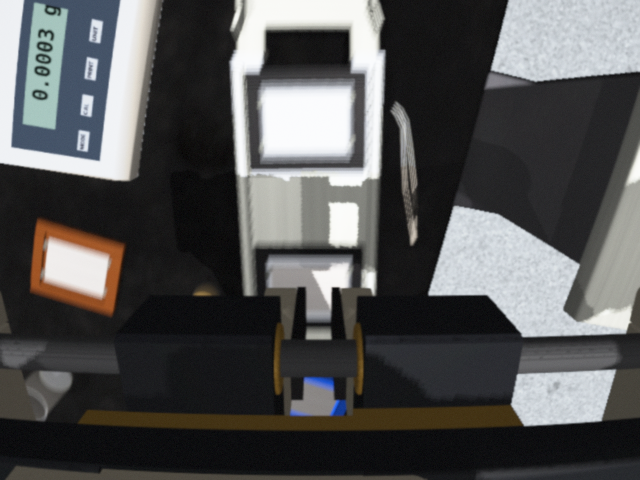

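servo_tool(
  steps=[
    [1, 0, 0, 0, 0],
    [1, 0, 0, 0, 0],
  ],
)

```text
time_s: 3.5
tcp_pos: [0.4427, 0.0774, 0.2265]
eef_rot: [180.0, -0.0, -79.2]
contact_force: [0.3, 0.1, -0.1]
gripper_width: 0.0098
```

```bash
cat >> h.py <<'E'
from scipy.spatial.transform import Rotation as Ro
def wcast(s,pts,z):
    c=r.calibration("wrist"); T=c["tool_from_camera"]
    R=Ro.from_euler("xyz",s["eef_rot"],degrees=True).as_matrix()
    u=cv2.undistortPoints(np.array(pts,float).reshape(-1,1,2),c["K"],c["dist_coeffs"]).reshape(-1,2)
    C=R@T[:3,3]+s["tcp_pos"]; d=np.c_[u,np.ones(len(u))]@(R@T[:3,:3]).T
    z=np.broadcast_to(z,len(u)); return C+d*((z-C[2])/d[:,2])[:,None]
O=np.array([.471,-.0377]); YAW=-79.2
def st(P,O=None,yaw=None):
    O=globals()['O'] if O is None else O; a=np.radians(YAW if yaw is None else yaw)
    d=np.atleast_2d(P)[:,:2]-O
    return np.c_[d@[np.cos(a),np.sin(a)], d@[-np.sin(a),np.cos(a)]]*1000
def wd(x,y,O=None):  # stand mm -> world
    a=np.radians(YAW); return globals()['O']+np.array([x*np.cos(a)-y*np.sin(a),x*np.sin(a)+y*np.cos(a)])/1000
def rel(s,x,y):  # tool-frame cm move to bring TCP to stand x,y
    d=wd(x,y)-s["tcp_pos"][:2]; p=np.radians(s["eef_rot"][2])
    return 100*np.array([d@[np.cos(p),np.sin(p)],d@[np.sin(p),-np.cos(p)]])
E
python3 - <<'E'
from h import *
s=r.get_state(); print(s["tcp_pos"],s["eef_rot"])
np.save("s2.npy",s,allow_pickle=True)
im=r.capture("wrist"); cv2.imwrite("pics/w2.png",im[:,:,::-1])
crop(im,180,0,440,300,2,"pics/w2c.png")
E
```

```text
[0.44265928 0.07741385 0.22650189] [ 1.79984339e+02 -3.00017401e-03 -7.92031968e+01]
```

View pics/w2c.png

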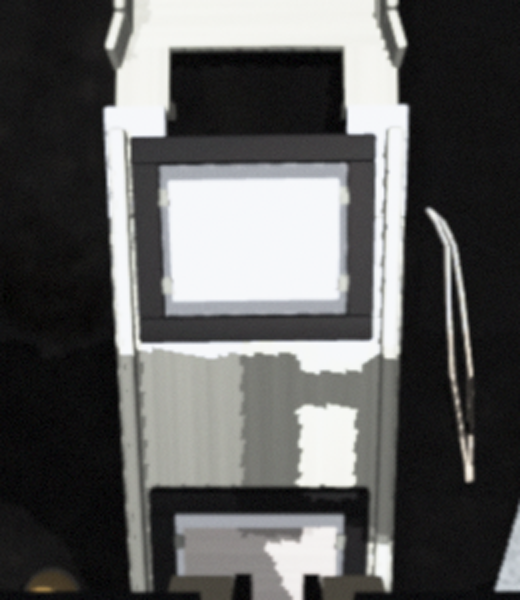

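```bash
python3 - <<'E'
from h import *
s=np.load("s2.npy",allow_pickle=True).item()
f=lambda a:[(180+(x+.5)/2-.5,(y+.5)/2-.5) for x,y in a]
def show(n,a,z): print(n,z,st(wcast(s,f(a),z)).round(1).tolist())
show("A",[(132,137),(377,135),(371,340),(141,341)],.061)
show("B front",[(150,488),(368,488)],.053)
show("B front",[(150,491),(368,491)],.061)
show("notch far",[(171,49),(343,48)],.0322)
show("sill",[(115,106),(395,104)],.060)
show("sill",[(115,106),(395,104)],.053)
show("cheek back end L/R inner",[(130,2),(375,2)],.04)
print(rel(s,-115,0))
E
```

```text
A 0.061 [[-9.6, 45.6], [-9.1, -43.1], [-83.8, -42.9], [-84.1, 45.2]]
B front 0.053 [[-146.0, 45.5], [-146.0, -44.5]]
B front 0.061 [[-144.7, 44.3], [-144.7, -43.6]]
notch far 0.0322 [[25.6, 34.1], [25.8, -32.4]]
sill 0.06 [[1.3, 51.6], [1.8, -49.5]]
sill 0.053 [[2.2, 52.9], [2.7, -50.4]]
cheek back end L/R inner 0.04 [[41.3, 48.2], [41.0, -43.7]]
[ 0.33850365 -0.6268736 ]
```

```bash
sed -i 's/^O=np.array.*/O=np.array([.471,-.0377])+np.array([.0015*.1874+.0008*.9823,-.0015*.9823+.0008*.1874])/' h.py; python3 - <<'E'
from h import *
s=r.get_state(); print(O,rel(s,-116,0.5))
E
```

```text
Traceback (most recent call last):
  File "h.py", line 28, in rel
    d=wd(x,y)-s["tcp_pos"][:2]; p=np.radians(s["eef_rot"][2])
      ~~^^^^^
  File "h.py", line 26, in wd
    a=np.radians(YAW); return globals()['O']+np.array([x*np.cos(a)-y*np.sin(a),x*np.sin(a)+y*np.cos(a)])/1000
                 ^^^
NameError: name 'YAW' is not defined
```

```bash
sed -i 's/^O=np.array.*/&; YAW=-79.2/' h.py; python3 - <<'E'
from h import *
s=r.get_state(); print(O,rel(s,-116,0.5))
E
```

```text
[ 0.47206694 -0.03902353] [ 0.38060886 -0.75019833]
```

servo_tool(
  steps=[
    [1, 0.2, -0.4, 0, 0],
    [1, 0.2, -0.35, 3, 0],
    [1, 0, 0, 4, 0],
    [1, 0, 0, 4, 0],
    [1, 0, 0, 3, 0],
    [1, 0, 0, 2, 0],
    [1, 0, 0, 0, 0],
  ],
)

```text
time_s: 4.42
tcp_pos: [0.4504, 0.0746, 0.0654]
eef_rot: [179.8, -0.1, -79.2]
contact_force: [-0.2, -0.5, 0.8]
gripper_width: 0.0097
```

```bash
python3 - <<'E'
from h import *
s=r.get_state(); print(s["tcp_pos"],st(s["tcp_pos"]),rel(s,-116,0.5))
im=r.capture("wrist"); cv2.imwrite("pics/w3.png",im[:,:,::-1])
im=r.capture("scene"); crop(im,160,140,420,340,3,"pics/s3.png")
E
```

```text
[0.45043015 0.07462256 0.06544641] [[-1.15687438e+02  4.16080357e-02]] [-0.03126555 -0.04583285]
```

View pics/w3.png

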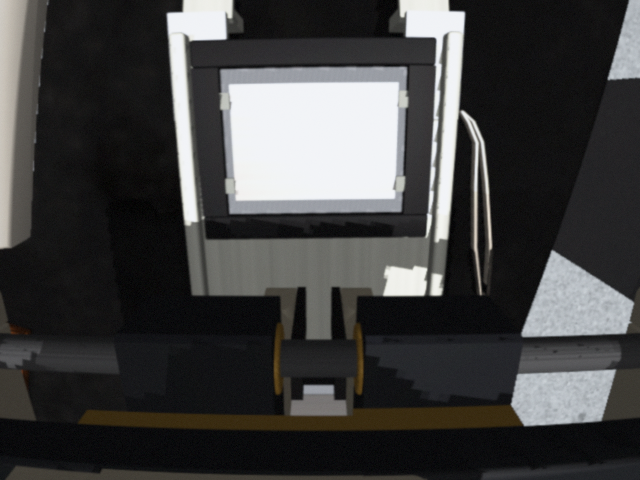

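View pics/s3.png

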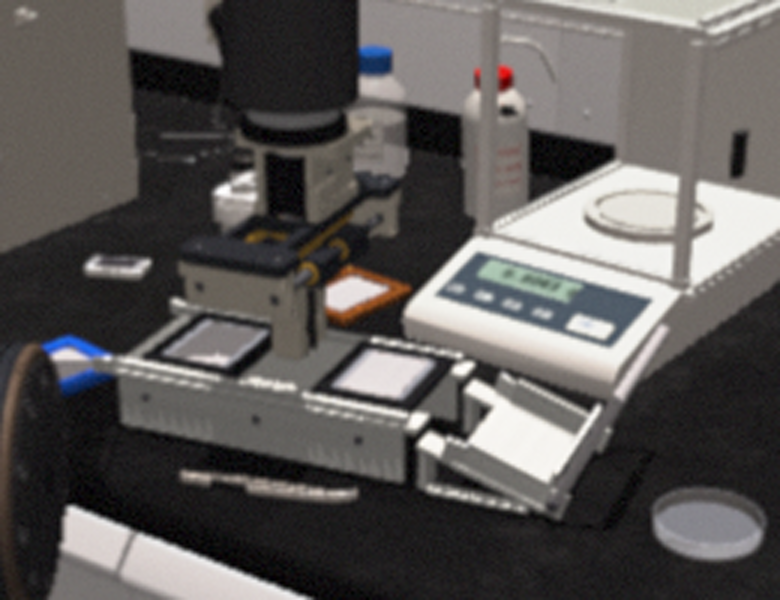

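servo_tool(
  steps=[
    [1, 0, 0, 0.5, 0],
    [1, 0, 0, 0.45, 0],
    [1, 1, 0, 0, 0],
    [1, 1, 0, 0, 0],
    [1, 1, 0, 0, 0],
    [1, 1, 0, 0, 0],
  ],
)

```text
time_s: 5.28
tcp_pos: [0.4589, 0.0356, 0.0571]
eef_rot: [-180.0, 0.0, -79.2]
contact_force: [-0.3, 0.1, 0.4]
gripper_width: 0.0101
```

```bash
python3 - <<'E'
from h import *
s=r.get_state(); print(s["tcp_pos"],st(s["tcp_pos"]),s["eef_rot"])
im=r.capture("wrist"); cv2.imwrite("pics/w4.png",im[:,:,::-1])
E
```

```text
[0.45886299 0.0355945  0.05714814] [[-75.77051557   1.01195762]] [-1.79989434e+02  4.48885708e-03 -7.91784261e+01]
```

View pics/w4.png

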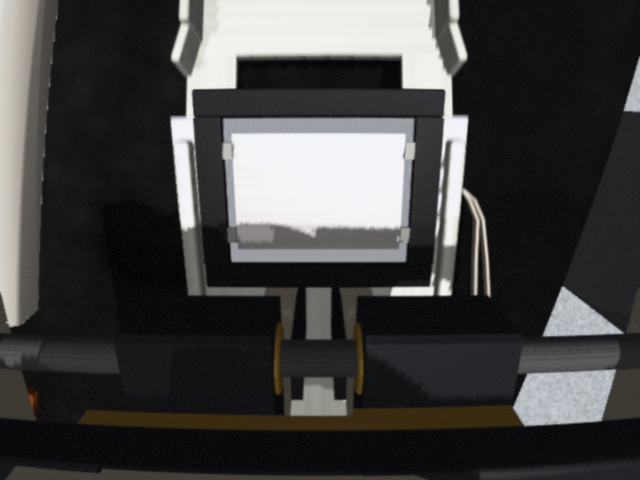

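servo_tool(
  steps=[
    [1, 0.8, 0.02, 0, 0],
    [1, 0.8, 0.02, 0, 0],
    [1, 0.8, 0.02, 0, 0],
    [1, 0.8, 0.02, 0, 0],
    [1, 0.8, 0, 0, 0],
    [1, 0.8, 0, 0, 0],
    [1, 0, 0, 0, 0],
  ],
)

```text
time_s: 6.2
tcp_pos: [0.4669, -0.0115, 0.057]
eef_rot: [180.0, -0.0, -79.2]
contact_force: [-0.6, 0.0, -0.8]
gripper_width: 0.0097
```

```bash
python3 - <<'E'
from h import *
s=r.get_state(); print(s["tcp_pos"],st(s["tcp_pos"]),s["eef_rot"])
im=r.capture("wrist"); cv2.imwrite("pics/w5.png",im[:,:,::-1])
im=r.capture("scene"); crop(im,160,140,420,340,3,"pics/s5.png")
E
```

```text
[ 0.46687834 -0.01149387  0.05699108] [[-28.01427706   0.06184834]] [ 1.79984361e+02 -6.33876414e-03 -7.92096889e+01]
```

View pics/w5.png

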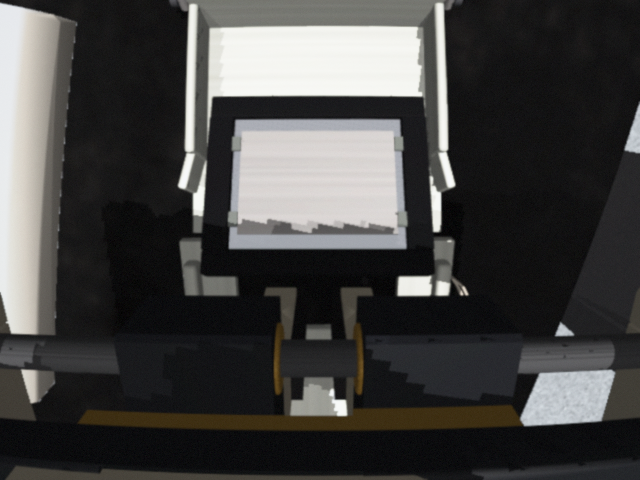

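View pics/s5.png

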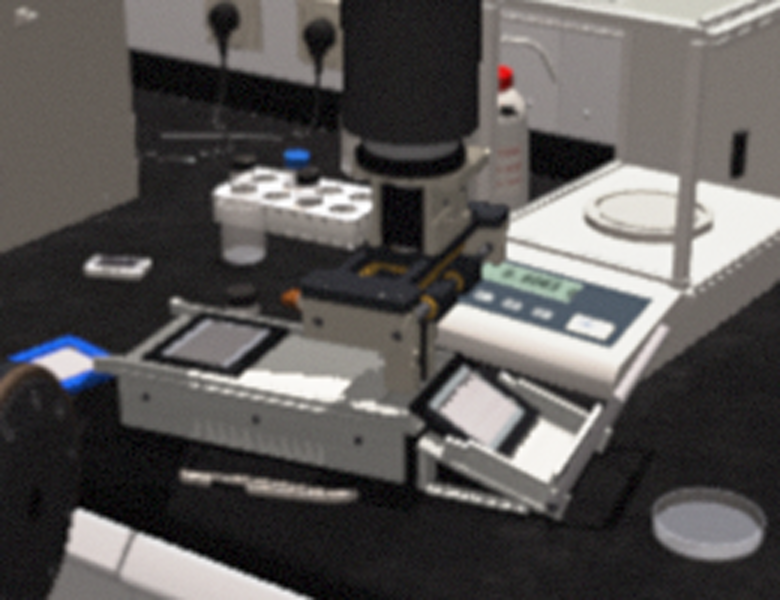

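servo_tool(
  steps=[
    [1, 0.6, 0, 0, 0],
    [1, 0, 0, 0, 0],
    [1, 0, 0, 0.6, 0],
    [1, 0, 0, 0.6, 0],
    [1, 0, 0, 0.6, 0],
    [1, 0, 0, 0.6, 0],
    [1, 0, 0, 0, 0],
  ],
)

```text
time_s: 7.18
tcp_pos: [0.4676, -0.0169, 0.0324]
eef_rot: [179.9, -0.0, -79.2]
contact_force: [-0.2, 0.2, 0.4]
gripper_width: 0.01
```

```bash
python3 - <<'E'
from h import *
s=r.get_state(); print(s["tcp_pos"],st(s["tcp_pos"]),s["contact_force"])
im=r.capture("wrist"); cv2.imwrite("pics/w6.png",im[:,:,::-1])
E
```

```text
[ 0.46764582 -0.01692306  0.03243407] [[-22.53744901  -0.20159448]] [-0.23607792  0.17497877  0.4303486 ]
```

View pics/w6.png

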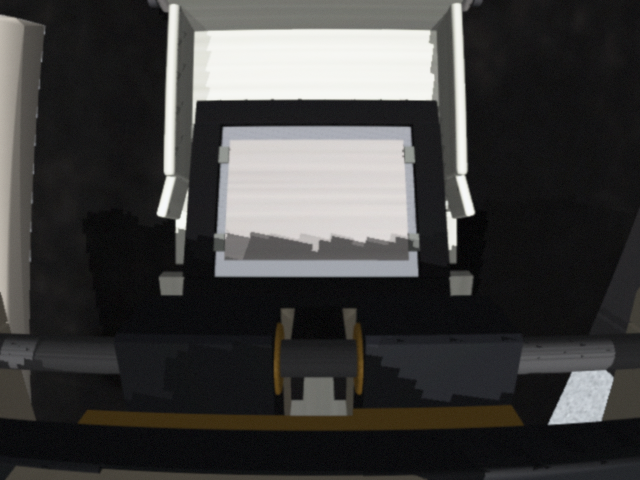

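servo_tool(
  steps=[
    [1, 0.5, 0, 0, 0],
    [1, 0.5, 0, 0, 0],
    [1, 0.5, 0, 0, 0],
    [1, 0.4, 0, 0, 0],
    [1, 0.4, 0, 0, 0],
    [1, 0, 0, 0, 0],
  ],
)

```text
time_s: 7.98
tcp_pos: [0.4724, -0.0397, 0.0331]
eef_rot: [180.0, -0.0, -79.2]
contact_force: [-0.3, -0.5, 1.1]
gripper_width: 0.0103
```

```bash
python3 - <<'E'
from h import *
s=r.get_state(); print(s["tcp_pos"],st(s["tcp_pos"]),s["contact_force"])
im=r.capture("wrist"); cv2.imwrite("pics/w7.png",im[:,:,::-1])
im=r.capture("scene"); crop(im,230,190,420,340,4,"pics/s7.png")
E
```

```text
[ 0.4723713  -0.03971172  0.03305284] [[0.73302881 0.17001306]] [-0.29976264 -0.54242871  1.06501714]
```

View pics/w7.png

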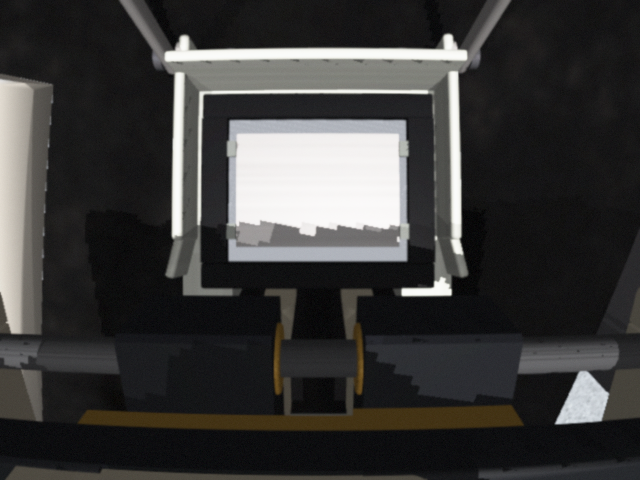

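View pics/s7.png

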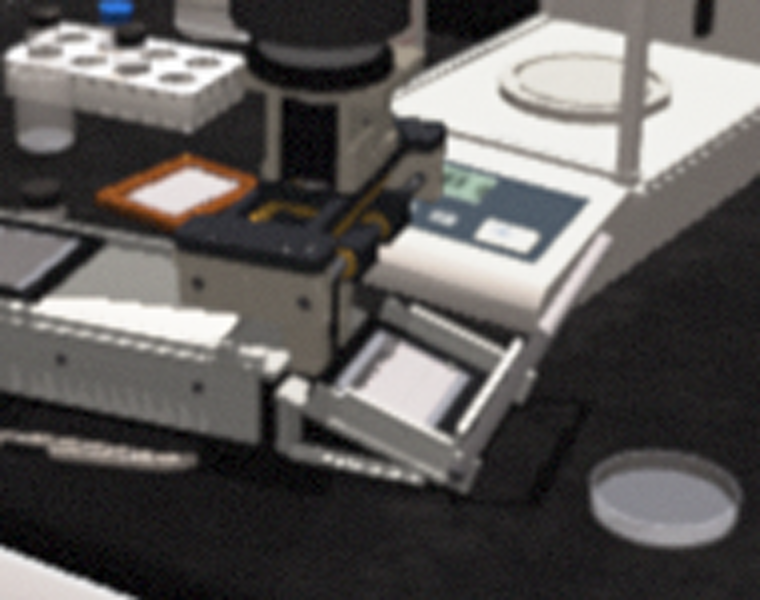

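servo_tool(
  steps=[
    [1, 0, 0, 0.3, 0],
    [1, 0.2, 0, 0, 0],
    [1, 0.15, 0, 0, 0],
    [1, 0.1, 0, 0, 0],
    [1, 0, 0, 0, 0],
  ],
)

```text
time_s: 8.7
tcp_pos: [0.473, -0.0434, 0.03]
eef_rot: [180.0, 0.0, -79.2]
contact_force: [-2.1, 4.3, 1.3]
gripper_width: 0.0101
```

servo_tool(
  steps=[
    [1, 0.1, 0, 0, 0],
    [1, 0, 0, 0, 0],
  ],
)

```text
time_s: 8.95
tcp_pos: [0.4731, -0.0437, 0.03]
eef_rot: [-180.0, 0.1, -79.2]
contact_force: [-4.7, 11.0, 3.5]
gripper_width: 0.01
```

servo_tool(
  steps=[
    [1, 0.1, 0, 0, 0],
    [1, 0, 0, 0, 0],
  ],
)

```text
time_s: 9.2
tcp_pos: [0.4731, -0.0439, 0.03]
eef_rot: [-180.0, 0.1, -79.2]
contact_force: [-6.4, 17.4, 4.5]
gripper_width: 0.0098
```

servo_tool(
  steps=[
    [1, -0.8, 0, 0, 0],
    [1, -0.8, 0, 0, 0],
    [1, 0, 0, -4, 0],
    [1, 0, 0, -5, 0],
    [1, -3, 0, -5, 0],
    [1, -3, 0, 0, 0],
    [1, 0, 0, 0, 0],
    [1, 0, 0, 0, 0],
  ],
)

```text
time_s: 10.2
tcp_pos: [0.459, 0.0287, 0.1698]
eef_rot: [180.0, -0.0, -79.1]
contact_force: [-0.2, -0.4, -0.2]
gripper_width: 0.0102
```

```bash
python3 - <<'E'
from h import *
s=r.get_state(); print(s["tcp_pos"],st(s["tcp_pos"]),s["contact_force"])
np.save("s8.npy",s,allow_pickle=True)
im=r.capture("wrist"); crop(im,140,0,500,290,2.2,"pics/w8.png"); cv2.imwrite("pics/w8f.png",im[:,:,::-1])
E
```

```text
[0.45901223 0.02874427 0.16980605] [[-69.01365345  -0.1250551 ]] [-0.20474409 -0.36339348 -0.23312459]
```

View pics/w8.png

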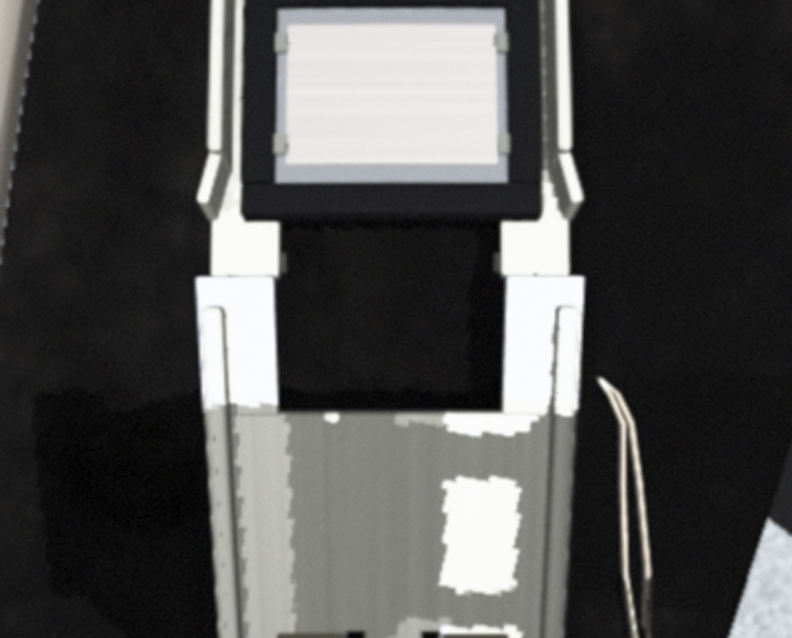

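```bash
python3 - <<'E'
from h import *
s=np.load("s8.npy",allow_pickle=True).item()
f=lambda a:[(140+(x+.5)/2.2-.5,(y+.5)/2.2-.5) for x,y in a]
def show(n,a,z): print(n,z,st(wcast(s,f(a),z)).round(1).tolist())
show("A trail bot",[(243,220),(541,219)],.0351)
show("sill",[(215,276),(560,276)],.053)
show("notch start",[(278,411),(503,410)],.053)
print(rel(s,-232-15,0))
E
```

```text
A trail bot 0.0351 [[16.8, 44.6], [17.2, -45.6]]
sill 0.053 [[0.9, 50.6], [1.0, -49.0]]
notch start 0.053 [[-38.7, 33.5], [-38.3, -33.7]]
[-17.79860121  -0.03669854]
```

servo_tool(
  steps=[
    [1, -4, 0, 0, 0],
    [1, -5, 0, 0, 0],
    [1, -5, 0, 0, 0],
    [1, -4, 0, 0, 0],
    [1, 0, 0, 3, 0],
    [1, 0, 0, 4, 0],
    [1, 0, 0, 2, 0],
    [1, 0, 0, 0, 0],
  ],
)

```text
time_s: 11.25
tcp_pos: [0.4248, 0.204, 0.0783]
eef_rot: [179.8, -0.2, -79.2]
contact_force: [-0.6, 0.9, 0.1]
gripper_width: 0.0099
```

```bash
python3 - <<'E'
from h import *
s=r.get_state(); print(s["tcp_pos"],st(s["tcp_pos"]),s["contact_force"],s["eef_rot"][2])
im=r.capture("wrist"); cv2.imwrite("pics/w9.png",im[:,:,::-1])
E
```

```text
[0.42475835 0.2040384  0.07831148] [[-247.62137636   -0.9253584 ]] [-0.58779844  0.85225375  0.06655151] -79.21911350664439
```

View pics/w9.png

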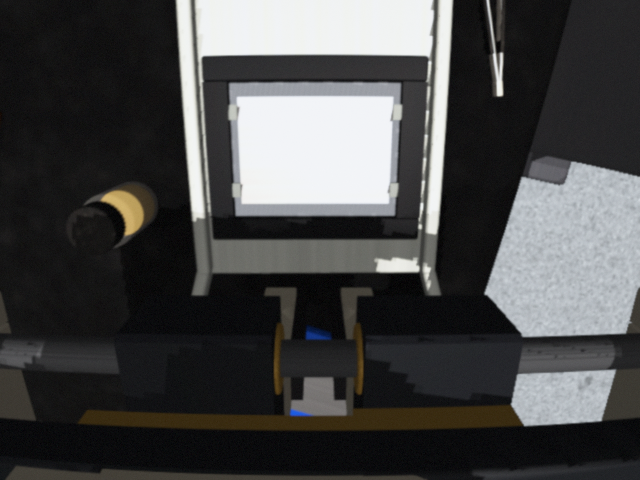

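servo_tool(
  steps=[
    [1, 0, -0.04, 1.2, 0],
    [1, 0, -0.04, 0.9, 0],
    [1, 1, 0, 0, 0],
    [1, 1.5, 0, 0, 0],
    [1, 1.5, 0, 0, 0],
    [1, 1.5, 0, 0, 0],
    [1, 1.5, 0, 0, 0],
    [1, 1.5, 0, 0, 0],
  ],
)

```text
time_s: 12.3
tcp_pos: [0.4425, 0.1214, 0.0592]
eef_rot: [-180.0, 0.0, -79.2]
contact_force: [0.5, 0.9, 0.2]
gripper_width: 0.01
```

servo_tool(
  steps=[
    [1, 1.5, 0, 0, 0],
    [1, 1.5, 0, 0, 0],
    [1, 1.5, 0, 0, 0],
    [1, 1.5, 0, 0, 0],
    [1, 1.2, 0, 0, 0],
    [1, 1, 0, 0, 0],
    [1, 0, 0, 0, 0],
  ],
)

```text
time_s: 13.18
tcp_pos: [0.4575, 0.041, 0.0589]
eef_rot: [180.0, -0.0, -79.2]
contact_force: [-0.3, 0.6, 0.8]
gripper_width: 0.0098
```

```bash
python3 - <<'E'
from h import *
s=r.get_state(); print(s["tcp_pos"],st(s["tcp_pos"]),s["contact_force"],s["eef_rot"][2])
im=r.capture("wrist"); cv2.imwrite("pics/w10.png",im[:,:,::-1])
E
```

```text
[0.45749323 0.04102139 0.05890422] [[-81.35794189   0.68334897]] [-0.25733716  0.56403607  0.78253069] -79.22213389920853
```

View pics/w10.png

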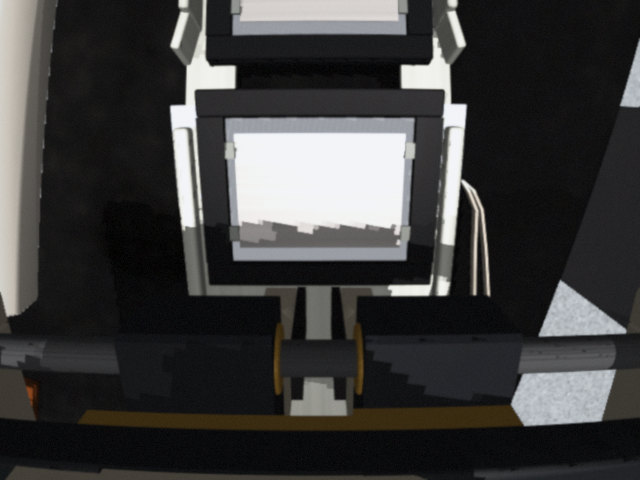

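servo_tool(
  steps=[
    [1, 0, 0, 0.25, 0],
    [1, 0.9, 0, 0, 0],
    [1, 0.9, 0, 0, 0],
    [1, 0.9, 0, 0, 0],
    [1, 0.9, 0, 0, 0],
    [1, 0.9, 0, 0, 0],
    [1, 0.9, 0, 0, 0],
    [1, 0, 0, 0, 0],
  ],
)

```text
time_s: 14.22
tcp_pos: [0.4678, -0.0119, 0.0565]
eef_rot: [180.0, -0.0, -79.2]
contact_force: [-0.5, 0.1, 0.0]
gripper_width: 0.0097
```

```bash
python3 - <<'E'
from h import *
s=r.get_state(); print(s["tcp_pos"],st(s["tcp_pos"]),s["contact_force"],s["eef_rot"][2])
im=r.capture("wrist"); cv2.imwrite("pics/w11.png",im[:,:,::-1])
E
```

```text
[ 0.46780002 -0.01193556  0.05651958] [[-27.40770661   0.88443595]] [-0.54766139  0.0680459   0.02508076] -79.22150217417764
```

View pics/w11.png

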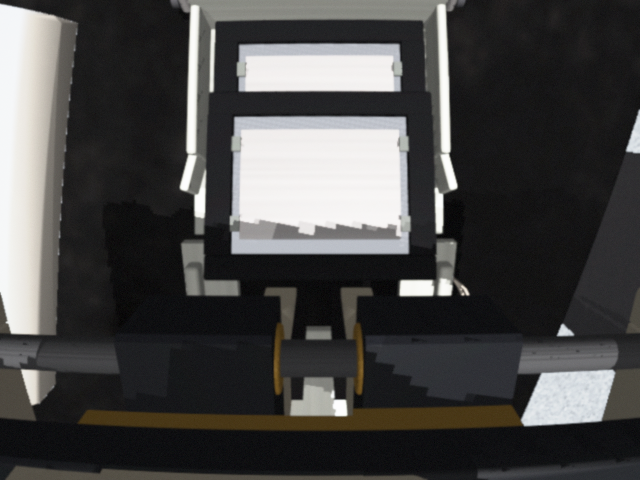

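servo_tool(
  steps=[
    [1, 0.6, 0.05, 0, 0],
    [1, 0, 0, 0, 0],
    [1, 0, 0, 0.6, 0],
    [1, 0, 0, 0.5, 0],
    [1, 0.5, 0, 0, 0],
    [1, 0.5, 0, 0, 0],
    [1, 0.5, 0, 0, 0],
    [1, 0, 0, 0, 0],
  ],
)

```text
time_s: 15.28
tcp_pos: [0.4714, -0.0324, 0.0457]
eef_rot: [-180.0, 0.0, -79.2]
contact_force: [-0.8, 0.9, -0.3]
gripper_width: 0.0102
```

```bash
python3 - <<'E'
from h import *
s=r.get_state(); print(s["tcp_pos"],st(s["tcp_pos"]),s["contact_force"],s["eef_rot"][2])
im=r.capture("wrist"); cv2.imwrite("pics/w12.png",im[:,:,::-1])
E
```

```text
[ 0.47135103 -0.03236997  0.04565019] [[-6.66985289  0.54352607]] [-0.76061064  0.92910044 -0.26156675] -79.20081339726832
```

View pics/w12.png

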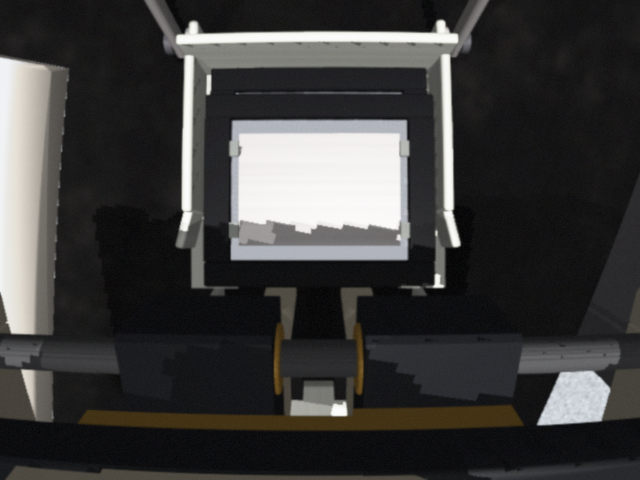

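servo_tool(
  steps=[
    [1, 0.4, 0, 0, 0],
    [1, 0.4, 0, 0, 0],
    [1, 0.3, 0, 0, 0],
    [1, 0.15, 0, 0, 0],
    [1, 0, 0, 0, 0],
  ],
)

```text
time_s: 15.95
tcp_pos: [0.4736, -0.0444, 0.0455]
eef_rot: [180.0, -0.0, -79.2]
contact_force: [-0.7, 0.1, -0.6]
gripper_width: 0.0101
```

servo_tool(
  steps=[
    [1, 0.15, 0, 0, 0],
    [1, 0, 0, 0, 0],
  ],
)

```text
time_s: 16.2
tcp_pos: [0.4739, -0.0457, 0.0456]
eef_rot: [-180.0, 0.0, -79.2]
contact_force: [0.4, -0.6, 0.7]
gripper_width: 0.0101
```

```bash
python3 - <<'E'
from h import *
s=r.get_state(); print(s["tcp_pos"],st(s["tcp_pos"]),s["contact_force"],s["eef_rot"][2])
im=r.capture("wrist"); cv2.imwrite("pics/w13.png",im[:,:,::-1])
E
```

```text
[ 0.47391256 -0.04571528  0.04557702] [[6.91905475 0.55901915]] [ 0.35249845 -0.59285938  0.71854603] -79.16297397699051
```

View pics/w13.png

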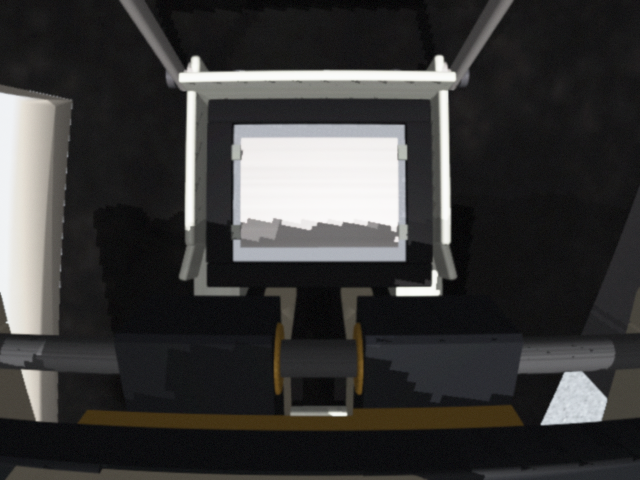

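Nearly home; push in 1 mm increments until the force rises.

servo_tool(
  steps=[
    [1, 0.12, 0, 0, 0],
    [1, 0, 0, 0, 0],
  ],
)

```text
time_s: 16.5
tcp_pos: [0.4741, -0.0469, 0.0456]
eef_rot: [-180.0, 0.0, -79.2]
contact_force: [-0.3, 0.4, 0.4]
gripper_width: 0.0096
```

servo_tool(
  steps=[
    [1, 0.1, 0, 0, 0],
    [1, 0, 0, 0, 0],
  ],
)

```text
time_s: 16.75
tcp_pos: [0.4742, -0.0478, 0.0455]
eef_rot: [180.0, 0.0, -79.2]
contact_force: [-0.8, 0.9, 1.5]
gripper_width: 0.0099
```

servo_tool(
  steps=[
    [1, 0.1, 0, 0, 0],
    [1, 0, 0, 0, 0],
  ],
)

```text
time_s: 17.0
tcp_pos: [0.4743, -0.0481, 0.0455]
eef_rot: [-180.0, 0.1, -79.2]
contact_force: [-2.9, 7.8, 3.0]
gripper_width: 0.01
```

servo_tool(
  steps=[
    [1, 0.1, 0, 0, 0],
    [1, 0, 0, 0, 0],
  ],
)

```text
time_s: 17.25
tcp_pos: [0.4743, -0.0482, 0.0456]
eef_rot: [-180.0, 0.1, -79.2]
contact_force: [-5.9, 14.6, 5.0]
gripper_width: 0.0098
```

servo_tool(
  steps=[
    [1, -0.8, 0, 0, 0],
    [1, -0.8, 0, 0, 0],
    [1, 0, 0, -4, 0],
    [1, 0, 0, -5, 0],
    [1, 0, 0, -5, 0],
    [1, 0, 0, -4, 0],
    [1, 0, 0, 0, 0],
    [1, 0, 0, 0, 0],
  ],
)

```text
time_s: 18.25
tcp_pos: [0.4712, -0.034, 0.225]
eef_rot: [180.0, 0.0, -79.2]
contact_force: [0.3, 0.5, 0.9]
gripper_width: 0.0098
```

```bash
python3 - <<'E'
from h import *
s=r.get_state(); print(s["tcp_pos"],st(s["tcp_pos"]),s["contact_force"],s["eef_rot"])
np.save("s14.npy",s,allow_pickle=True)
im=r.capture("wrist"); crop(im,140,0,500,290,2.2,"pics/w14.png")
im=r.capture("scene"); crop(im,230,190,420,340,4,"pics/s14.png")
E
```

```text
[ 0.47117904 -0.03403351  0.22500707] [[-5.06800964  0.06286814]] [0.25623837 0.46480082 0.93344343] [ 1.79974562e+02  1.50642776e-02 -7.91692627e+01]
```

View pics/w14.png

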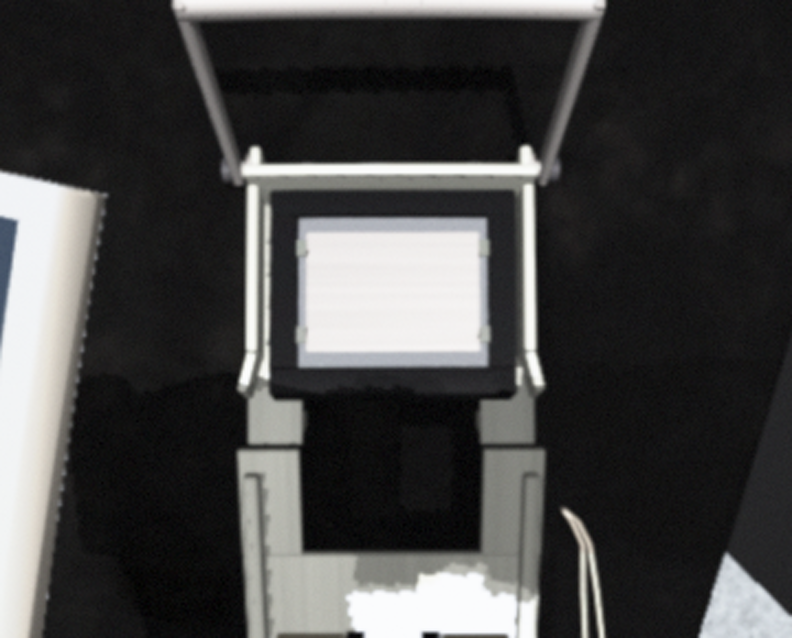

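View pics/s14.png

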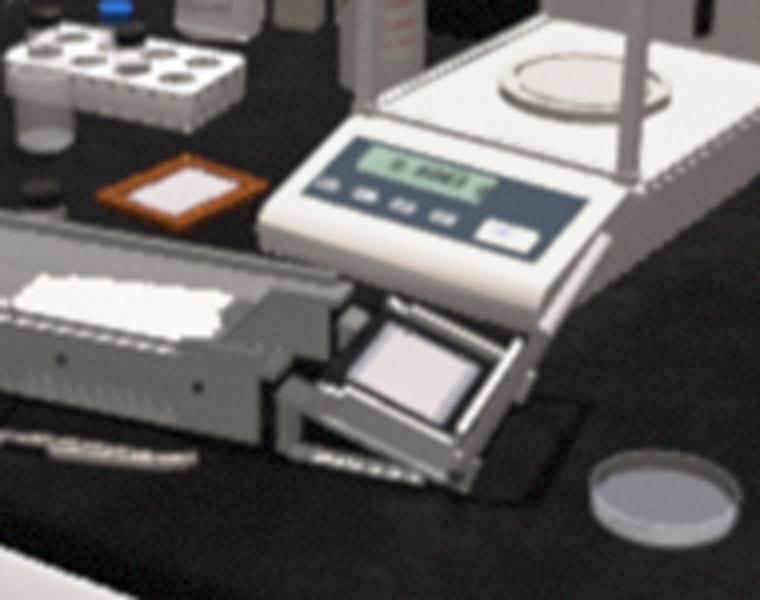

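```bash
python3 - <<'E'
from h import *
s=np.load("s14.npy",allow_pickle=True).item()
f=lambda a:[(140+(x+.5)/2.2-.5,(y+.5)/2.2-.5) for x,y in a]
def show(n,a,z): print(n,z,st(wcast(s,f(a),z)).round(1).tolist())
show("A trail bot",[(277,397),(515,397)],.0351)
show("sill",[(240,449),(545,449)],.053)
show("backstop",[(250,168),(540,168)],.0395)
for ph in (85,90,95,100,105,110,115,120):
    z=18+94*np.sin(np.radians(ph)); x=100-94*np.cos(np.radians(ph))
    print(ph,round(x),round(z),st(wcast(s,f([(390,9)]),z/1000)).round(1), st(cast("top",[(180+665.5/2.75,200+259/2.75)],z/1000)).round(1))
E
```

```text
A trail bot 0.0351 [[17.4, 43.0], [17.4, -46.7]]
sill 0.053 [[1.3, 54.9], [1.4, -56.0]]
backstop 0.0395 [[99.5, 49.6], [99.5, -52.3]]
85 92 112 [[135.5   0.2]] [[140.   -0.6]]
90 100 112 [[135.4   0.2]] [[140.   -0.6]]
95 108 112 [[135.5   0.2]] [[140.   -0.6]]
100 116 111 [[135.7   0.2]] [[140.2  -0.5]]
105 124 109 [[136.1   0.2]] [[140.5  -0.4]]
110 132 106 [[136.7   0.2]] [[141.   -0.3]]
115 140 103 [[137.4   0.2]] [[ 1.415e+02 -1.000e-01]]
120 147 99 [[138.2   0.2]] [[1.422e+02 1.000e-01]]
```

servo_tool(
  steps=[
    [0.5, 4.4, 0, 0, 0],
    [0.5, 4.4, -0.05, 0, 0],
    [0.5, 4.4, -0.05, 0, 0],
    [0.5, 4.3, 0, 0, 0],
    [0.5, 0, 0, 0, 0],
    [0.5, 0, 0, 0, 0],
  ],
)

```text
time_s: 19.1
tcp_pos: [0.505, -0.2058, 0.2243]
eef_rot: [179.9, 0.0, -79.2]
contact_force: [0.6, 0.7, -0.0]
gripper_width: 0.0044
```

```bash
python3 - <<'E'
from h import *
s=r.get_state(); print(s["tcp_pos"],st(s["tcp_pos"]),s["contact_force"],s["eef_rot"])
im=r.capture("wrist"); cv2.imwrite("pics/w15.png",im[:,:,::-1])
im=r.capture("scene"); crop(im,230,120,530,340,2.6,"pics/s15.png")
E
```

```text
[ 0.50496609 -0.20581489  0.22428815] [[170.00170945   1.06283531]] [ 0.62729494  0.72546758 -0.03122687] [ 1.79871732e+02  4.19803543e-02 -7.92152861e+01]
```

View pics/w15.png

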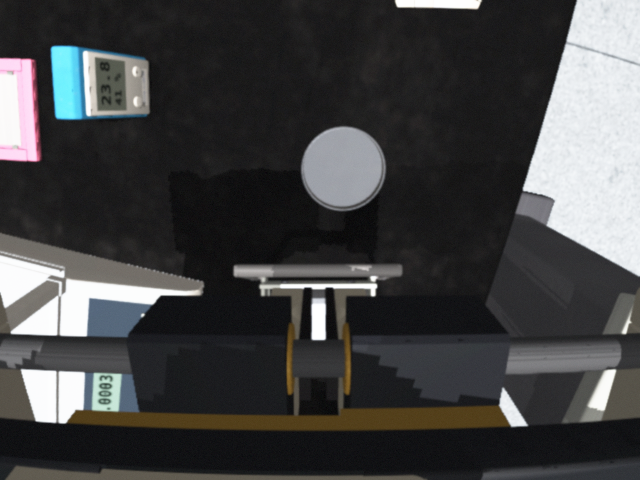

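View pics/s15.png

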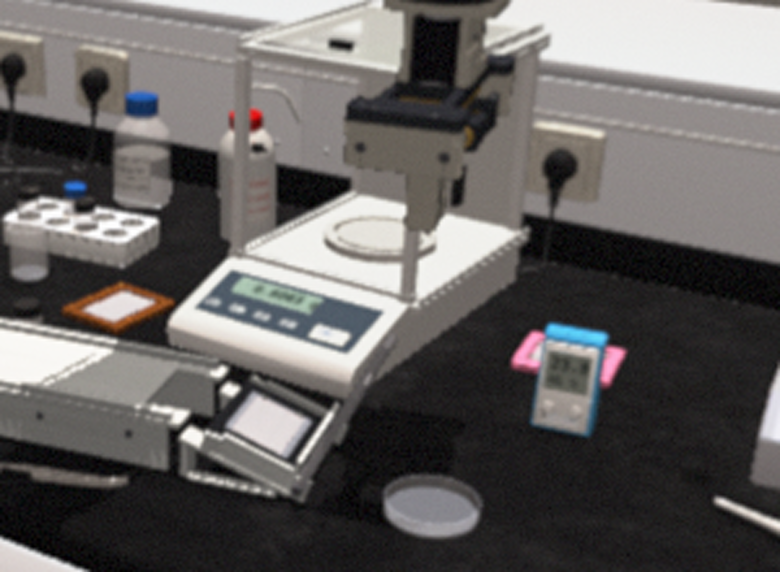

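```bash
python3 - <<'E'
from h import *
s=r.get_state()
print(st(wcast(s,[(318,265),(318,271),(318,277)],.103)), st(wcast(s,[(235,270),(401,270)],.103)))
# petri edges
print(st(wcast(s,[(344,127),(344,210)],.012)))
E
```

```text
[[142.64919716   0.83063286]
 [138.08923021   0.8252071 ]
 [133.48525313   0.81973345]] [[138.69049029  60.00487388]
 [138.82372532 -58.36216534]]
[[233.90689943 -21.325155  ]
 [160.85864825 -22.59564094]]
```

servo_tool(
  steps=[
    [0.5, 0, -0.1, 3, 0],
    [0.5, 0, 0, 4, 0],
    [0.5, 0, 0, 4, 0],
    [0.5, 0, 0, 2.8, 0],
    [0.5, 0, 0, 0, 0],
    [0.5, -0.8, 0, 0, 0],
    [0.5, -1.2, 0, 0, 0],
    [0.5, 0, 0, 0, 0],
  ],
)

```text
time_s: 20.2
tcp_pos: [0.5033, -0.185, 0.0888]
eef_rot: [-179.9, -0.0, -79.1]
contact_force: [0.6, -0.3, 0.4]
gripper_width: 0.0053
```

```bash
python3 - <<'E'
from h import *
s=r.get_state(); print(s["tcp_pos"],st(s["tcp_pos"]),s["contact_force"],s["eef_rot"])
im=r.capture("scene"); crop(im,230,120,530,340,2.6,"pics/s16.png")
E
```

```text
[ 0.50325235 -0.18495048  0.08878965] [[149.18574741   3.28904535]] [ 0.58689436 -0.30904726  0.38561849] [-1.79881548e+02 -1.94626937e-02 -7.90825276e+01]
```

View pics/s16.png

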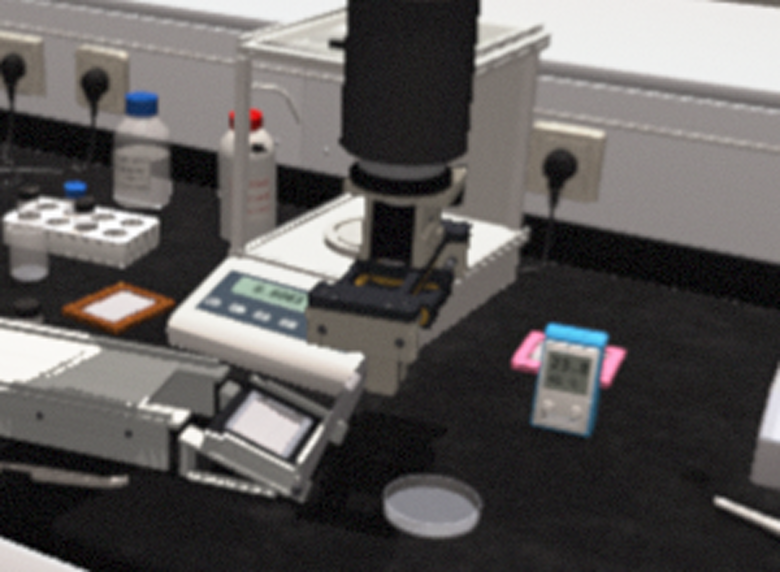

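servo_tool(
  steps=[
    [0.5, -1, 0.1, 0, 0],
    [0.5, -1.2, 0.1, 0, 0],
    [0.5, -1.2, 0.1, 0, 0],
    [0.5, -1.2, 0, 0, 0],
    [0.5, -1.2, 0, 0.2, 0],
    [0.5, -1.2, 0, 0.3, 0],
    [0.5, -1, 0, 0.3, 0],
    [0.5, 0, 0, 0, 0],
  ],
)

```text
time_s: 21.25
tcp_pos: [0.4845, -0.1072, 0.0793]
eef_rot: [180.0, 0.0, -79.1]
contact_force: [0.3, 0.2, 0.4]
gripper_width: 0.0051
```

```bash
python3 - <<'E'
from h import *
s=r.get_state(); print(s["tcp_pos"],st(s["tcp_pos"]),s["contact_force"],s["eef_rot"])
im=r.capture("wrist"); cv2.imwrite("pics/w17.png",im[:,:,::-1])
im=r.capture("scene"); crop(im,230,120,530,340,2.6,"pics/s17.png")
E
```

```text
[ 0.48453766 -0.10724296  0.07927133] [[69.34785824 -0.53321759]] [0.30177716 0.22736664 0.44818981] [ 1.79968818e+02  8.00793407e-03 -7.90979892e+01]
```

View pics/s17.png

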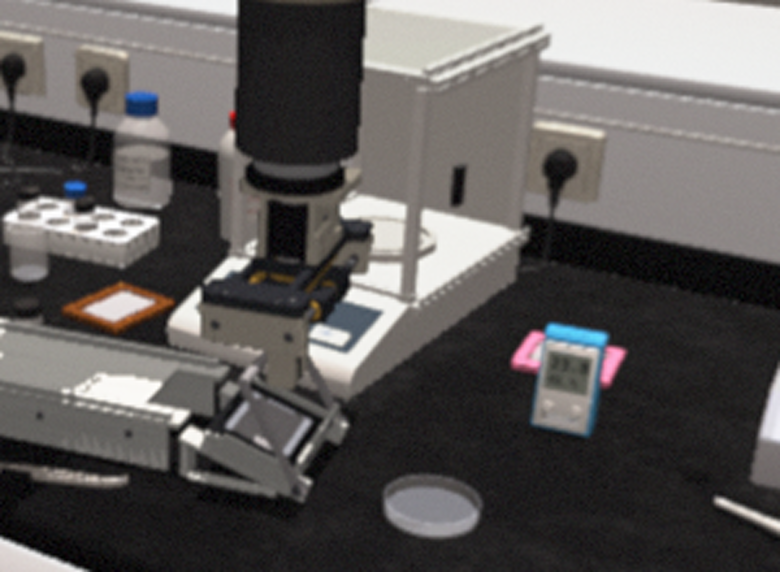

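View pics/w17.png

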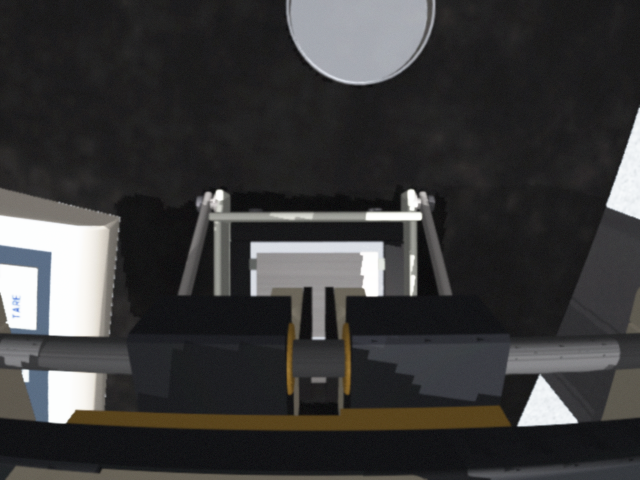

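servo_tool(
  steps=[
    [0.5, -0.8, 0, 0.3, 0],
    [0.5, -0.8, 0, 0.4, 0],
    [0.5, -0.6, 0, 0.4, 0],
    [0.5, -0.4, 0, 0.3, 0],
    [0.5, 0, 0, 0, 0],
  ],
)

```text
time_s: 21.98
tcp_pos: [0.4797, -0.0821, 0.0653]
eef_rot: [180.0, 0.0, -79.1]
contact_force: [-0.0, -0.0, -0.3]
gripper_width: 0.005
```

```bash
python3 - <<'E'
from h import *
s=r.get_state(); print(s["tcp_pos"],st(s["tcp_pos"]),s["contact_force"],s["eef_rot"])
im=r.capture("scene"); crop(im,230,120,530,340,2.6,"pics/s18.png")
E
```

```text
[ 0.47972037 -0.08207032  0.06529931] [[43.71842108 -0.54830083]] [-0.0419859  -0.0466693  -0.25954688] [ 1.79971453e+02  7.09041469e-03 -7.91338680e+01]
```

View pics/s18.png

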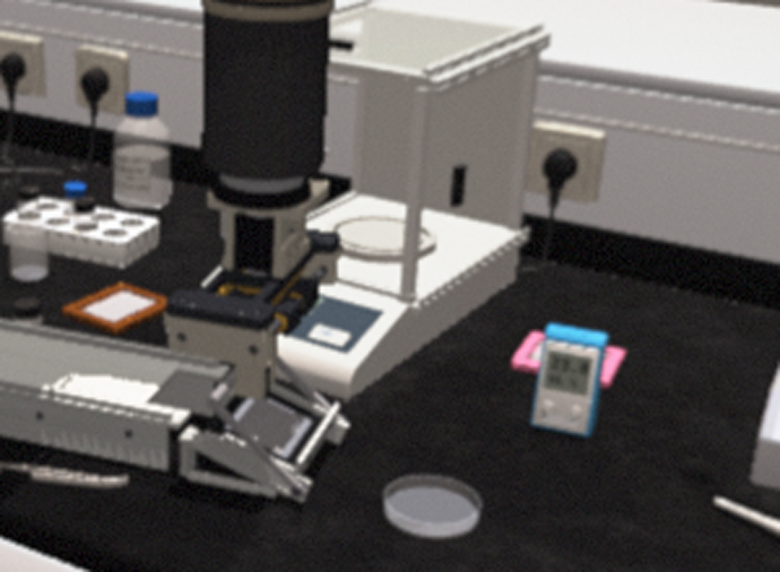

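servo_tool(
  steps=[
    [0.5, 0.5, 0, 0, 0],
    [0.5, 0, 0, -2, 0],
    [0.5, 0, 0, -3, 0],
    [0.5, -1.2, 0, 0, 0],
    [0.5, -1.2, 0, 0, 0],
    [0.5, 0, 0, 0, 0],
  ],
)

```text
time_s: 22.78
tcp_pos: [0.4757, -0.0632, 0.115]
eef_rot: [179.9, 0.0, -79.1]
contact_force: [-0.9, 0.2, -0.3]
gripper_width: 0.005
```

```bash
python3 - <<'E'
from h import *
s=r.get_state(); print(s["tcp_pos"],st(s["tcp_pos"]),s["contact_force"],s["eef_rot"])
im=r.capture("scene"); crop(im,230,120,530,340,2.6,"pics/s19.png")
E
```

```text
[ 0.47573973 -0.06315216  0.115     ] [[24.3894583  -0.91352399]] [-0.89478949  0.1781853  -0.34155968] [ 1.79942094e+02  6.56604438e-03 -7.91017428e+01]
```

View pics/s19.png

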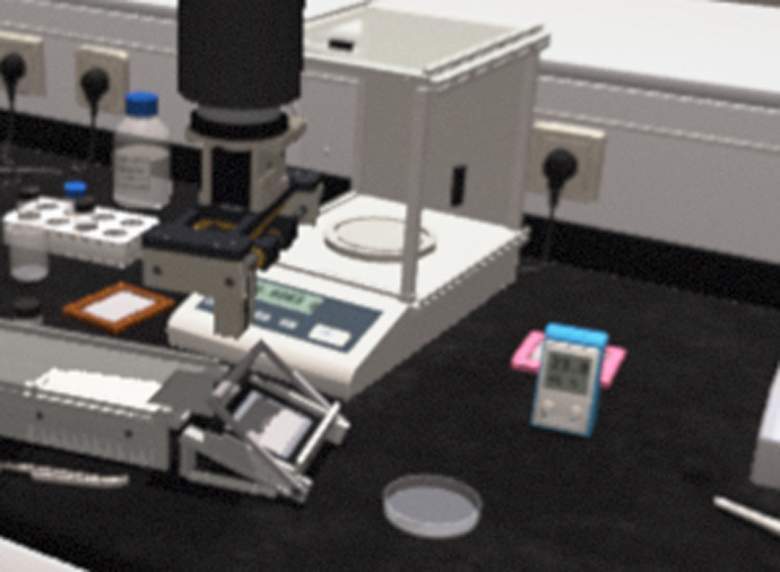

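servo_tool(
  steps=[
    [0.5, 0, 0, 1.5, 0],
    [0.5, 0, 0, 1.5, 0],
    [0.5, -0.4, 0, 0.6, 0],
    [0.5, -0.4, 0, 0.6, 0],
    [0.5, -0.4, 0, 0.6, 0],
    [0.5, -0.4, 0, 0.6, 0],
    [0.5, -0.3, 0, 0.5, 0],
    [0.5, 0, 0, 0, 0],
  ],
)

```text
time_s: 23.82
tcp_pos: [0.4725, -0.0449, 0.0562]
eef_rot: [180.0, -0.0, -79.1]
contact_force: [-0.1, 0.4, -0.2]
gripper_width: 0.0052
```

```bash
python3 - <<'E'
from h import *
s=r.get_state(); print(s["tcp_pos"],st(s["tcp_pos"]),s["contact_force"],s["eef_rot"])
im=r.capture("scene"); crop(im,230,190,420,340,4,"pics/s20.png")
E
```

```text
[ 0.4725163  -0.0449218   0.05624223] [[ 5.87799331 -0.663821  ]] [-0.07587728  0.41330125 -0.19059808] [ 1.79965137e+02 -1.16902090e-03 -7.91389216e+01]
```

View pics/s20.png

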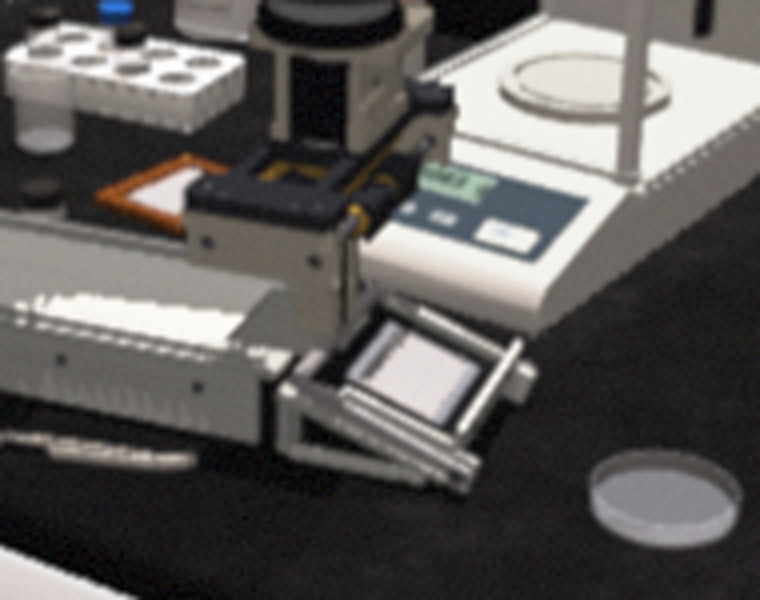

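Nearly down; press the last 5 mm watching the force.

servo_tool(
  steps=[
    [0.5, 0, 0, 0.25, 0],
    [0.5, 0, 0, 0.15, 0],
    [0.5, 0, 0, 0, 0],
  ],
)

```text
time_s: 24.25
tcp_pos: [0.4727, -0.0452, 0.0525]
eef_rot: [180.0, -0.0, -79.2]
contact_force: [0.3, 0.3, 0.6]
gripper_width: 0.0051
```

servo_tool(
  steps=[
    [0.5, 0, 0, 0.15, 0],
    [0.5, 0, 0, 0, 0],
  ],
)

```text
time_s: 24.5
tcp_pos: [0.4729, -0.0451, 0.0515]
eef_rot: [-180.0, -0.0, -79.1]
contact_force: [-1.6, 0.8, 6.4]
gripper_width: 0.0051
```

servo_tool(
  steps=[
    [0.5, 0, 0, 0.1, 0],
    [0.5, 0, 0, 0, 0],
  ],
)

```text
time_s: 24.75
tcp_pos: [0.473, -0.0451, 0.0511]
eef_rot: [-180.0, -0.0, -79.1]
contact_force: [-4.5, 0.8, 13.7]
gripper_width: 0.0053
```

servo_tool(
  steps=[
    [0.5, 0, 0, 0.1, 0],
    [0.5, 0, 0, 0, 0],
  ],
)

```text
time_s: 25.0
tcp_pos: [0.4731, -0.0451, 0.0507]
eef_rot: [-179.9, -0.0, -79.1]
contact_force: [-7.1, 1.5, 22.9]
gripper_width: 0.0047
```

servo_tool(
  steps=[
    [0.5, 0, 0, -1, 0],
    [0.5, 0, 0, -4, 0],
    [0.5, 0, 0, -5, 0],
    [0.5, -2, 0, -5, 0],
    [0.5, -2, 0, -2, 0],
    [0.5, 0, 0, 0, 0],
    [0.5, 0, 0, 0, 0],
  ],
)

```text
time_s: 25.88
tcp_pos: [0.4646, -0.0061, 0.2182]
eef_rot: [179.9, 0.0, -79.1]
contact_force: [0.7, 0.6, -1.2]
gripper_width: 0.0048
```

```bash
python3 - <<'E'
from h import *
s=r.get_state(); print(s["tcp_pos"],st(s["tcp_pos"]),s["contact_force"],s["eef_rot"])
np.save("s21.npy",s,allow_pickle=True)
im=r.capture("wrist"); crop(im,140,0,500,290,2.2,"pics/w21.png")
im=r.capture("scene"); crop(im,230,190,420,340,4,"pics/s21.png")
im=r.capture("top"); cv2.imwrite("pics/top21.png",im[:,:,::-1])
E
```

```text
[ 0.46464351 -0.00609228  0.2182076 ] [[-33.73896104  -1.12123998]] [ 0.66130072  0.56434311 -1.2073825 ] [ 1.79926461e+02  2.87065514e-03 -7.91473152e+01]
```

View pics/w21.png

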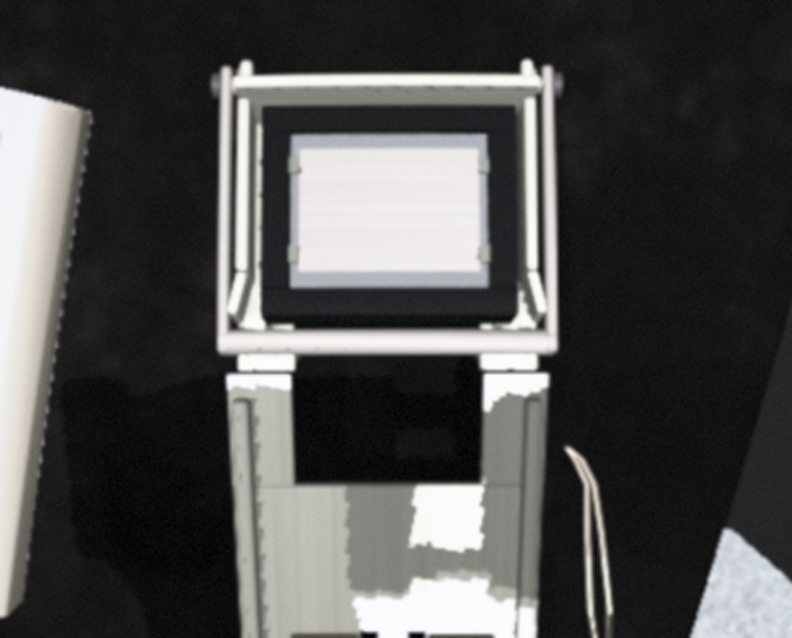

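View pics/s21.png

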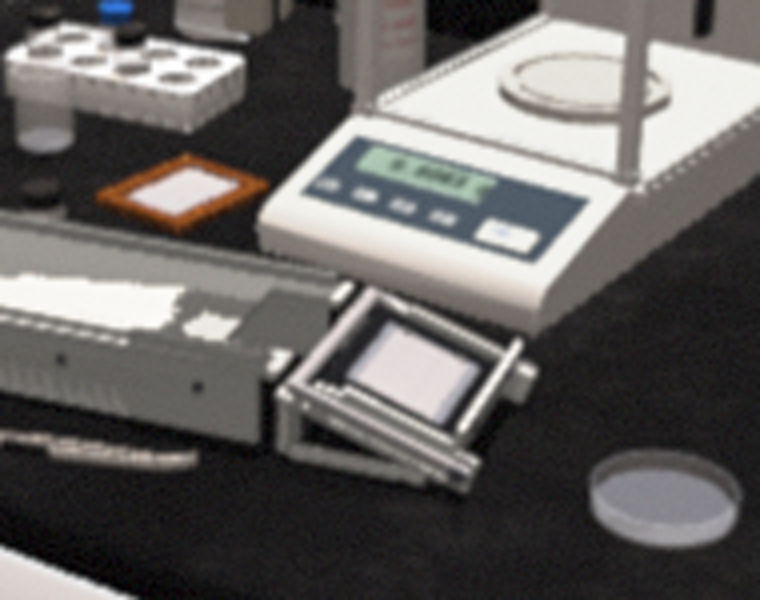

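View pics/top21.png

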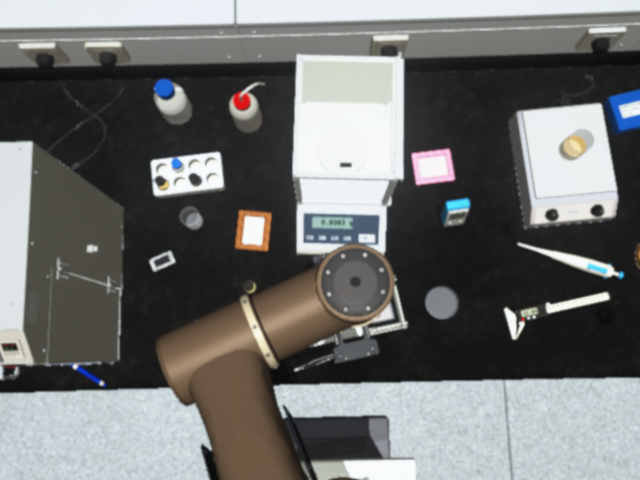

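```bash
python3 - <<'E'
from h import *
s=np.load("s21.npy",allow_pickle=True).item()
f=lambda a:[(140+(x+.5)/2.2-.5,(y+.5)/2.2-.5) for x,y in a]
def show(n,a,z): print(n,st(wcast(s,f(a),z)).round(1).tolist())
show("B trail top exp 20.1",[(265,291),(515,291)],.0503)
show("B trail bottom exp 17.7 / A 15.2",[(265,322),(515,322)],.0351)
show("bar exp 10.6",[(390,342)],.047)
show("sill 0",[(260,374),(520,374)],.053)
show("B front top exp 92.4",[(265,106),(515,106)],.0268)
E
```

```text
B trail top exp 20.1 [[29.1, 41.9], [29.2, -43.9]]
B trail bottom exp 17.7 / A 15.2 [[17.3, 44.3], [17.3, -46.2]]
bar exp 10.6 [[11.2, -1.0]]
sill 0 [[0.9, 44.3], [1.0, -46.2]]
B front top exp 92.4 [[92.3, 43.1], [92.4, -45.0]]
```

```bash
python3 - <<'E'
from h import *
print(r.get_state()["time_s"]); print(r.close_job())
E
```

```text
26.025
the job is handed in; nothing more can be done
None
```

The job is handed in at 26.0 s of the 61 s allowed. Both carriers are stacked in the tray, and the keeper bar is down behind them.

**What I did:**
- I pushed carrier_a and then carrier_b over the sill with nearly closed fingers on their trailing edges. In the notch I pushed each home until the backstop resisted, at about 15–19 N.
- I pulled the keeper bar forward from behind, then pressed it down from above until it stopped at about 24 N.

**Last checks:**

| Feature (stand x, mm) | Measured | Expected |
|---|---|---|
| Sill | 0.9 | 0 |
| Bar centre | 11.2 | 10.6 |
| Trailing edge of the stack, at carrier_a's underside | 17.3 | 15.2 |
| Front edge of carrier_b | 92.3 | 92.4 |

- The stand frame reads about 1 mm off. After allowing for that, these agree to about 1 mm, with both sides of the stack level. The separate check on carrier_a before stacking also put it home to about 1 mm.
- **One mismatch:** my check of carrier_b's top trailing edge gave 29.1 mm against 20.1 mm. I had picked the inner edge of its rim, where about 29.6 mm is right, so I don't count it as a fault.
- **Glass:** the fingers stayed behind or above the rims throughout, so I did not touch the glass.
- **Other objects:** those I could see stand where they were in the last pictures. In the last top view the arm covers part of the tweezers and the stand, but the wrist and scene views show them in place.

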